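Clamp the ham in the carving vice

TASK

Get the breakfast buffet's smoked ham ready for carving: stand it upright on the bed of the carving vice, lengthways between the two jaws and centred, and let go of it. Then take the red handle and wind the handwheel clockwise until the moving jaw has the ham gripped firmly against the fixed jaw. Stop as soon as you feel the wheel stiffen so as not to crush the ham, let go, and leave everything else on the counter as it is.

Things in the scene. Friction and masses are not known exactly. Their poses are not given: they have to be found in the camera images.
- ham_mid (a point): centre (half-way up) of the piece of smoked ham: a firm dark-brown smoked block whose top is the cut face, red meat with a white rim of fat,, roughly 100 mm long (x; cut by eye, so true only to about 3 mm), 56 mm wide (y), 110 mm tall (z), about 0.62 kg; it stands upright on a dark slate 8 mm thick. It is the same either way round
- bed_mid (a point): the place on the bed of the vice where the ham belongs once clamped: middle of the ham's foot, on the steel bed plate 30 mm above the counter. Its x axis is the clamping direction, level, from the handwheel towards the fixed jaw; y is across the jaws; z is up. The vice is screwed down: wooden base 263 x 150 mm, two steel jaws 120 mm wide, whose upper edges are 116 to 118 mm above the counter
- fixed_face (a point): middle of the pressing face of the fixed jaw, 73 mm above the counter, 50 mm beyond bed_mid along x
- jaw_face (a point): middle of the pressing face of the moving jaw (a steel plate on a rubber buffer, so it yields: 60 N per mm), 73 mm above the counter; axes as bed_mid. The jaw slides along x as the wheel is wound; at the start the gap between the jaws is 116 to 133 mm
- wheel_hub (a point): point on the spindle axis in the front plane of the handwheel (black, three spokes, 116 mm across, axis level along bed_mid's x, 92 mm above the counter). The hub ends here; behind it is the wheel. x axis along the spindle towards the jaws. The whole wheel travels along x together with the moving jaw (120 mm behind jaw_face)
- wheel (a joint): turn of the handwheel in rad; 0: handle at the top, gap 135 mm. Grows clockwise as seen facing the wheel from the handle's side (right-handed about bed_mid's x); one turn closes the jaw by 16 mm. Turning takes 0.25 N m (5.5 N at the handle); once the ham is squeezed between both jaws this rises by 9 N per rad (a firm 100 N squeeze adds 5.7 N). The spindle stays where it is left
- handle_mid (a point): middle of the red handle: 22 mm thick, 44 mm long, parallel to the spindle and 45 mm off its axis, pointing away from the jaws (to bed_mid's -x); this point is 26 mm in front of the wheel's front plane. The handle spins freely on its pin, so a hand can keep its attitude while winding. A hand straight above it runs into the wheel: lean it back from the wheel by 25 to 45 degrees
- vice: the carving vice's fixed base; origin on the counter 75 mm behind bed_mid along x, axes as bed_mid
- fixed_jaw: the fixed jaw with its gussets (same frame as vice)
- jaw: the moving jaw with handwheel; origin on the spindle axis, 92 mm above the counter, in its pressing face
- ham: the ham; origin at the middle of its foot, axes as ham_mid
- carving_knife: carving knife lying flat, 300 mm long; leave alone
- serving_tongs: steel serving tongs lying flat, 215 mm; leave alone
- yoghurt_kiwi: yoghurt cup with green band, 72 mm across, 76 mm tall; leave alone
- yoghurt_peach: yoghurt cup with orange band, 72 mm across, 76 mm tall; leave alone
- pepper_mill: dark wooden pepper mill, 138 mm tall; leave alone
- mustard_jar: jar, 64 mm across, 85 mm tall; leave alone
- ramekin: white ramekin with red jam, 80 mm across, 42 mm tall; leave alone
There are look-alikes about, which are no part of the job. Leave any blue or purple look-alike of the ham alone.

How it is judged:
By the outcome, as a careful person would: the job done as asked, in the order asked, and still so for the second after the job is handed in, with the robot touching nothing.
It also fails if it takes over 70 s, if anything falls off the work surface, if the arm or the gripper's body presses on something with over 40 N, if the wrist force passes 120 N, or if a joint passes its speed limit or range.

ROBOT

A 6-joint arm with a two-finger parallel gripper is mounted at the origin on the work surface. World frame = base frame: x ahead of the robot, y to its left, z up, the work surface at z = 0. Lengths are in mm, angles in rad, forces in N, time in s.
With the tool pointing down it reaches from about 350 to 775 mm from the base axis. Payload 7.3 kg.
Tool frame: the origin (TCP) lies midway between the tips of the shut fingers; the grasp point (between the pads) lies 19 mm behind it; z points along the fingers, x is the direction in which the jaws open and shut, and the axes are right-handed (so a half turn about z gives the same grasp; the last joint's range is limited). The gripper opens to 92 mm and grips with 3 to 60 N. Pads are 19 mm wide; open, the fingers measure 130 mm over their backs; the gripper's body (75 mm by 190 mm) begins 47 mm behind the grasp point.
Start: joints at [1.099, 0.342, 1.524, -0, 1.275, -0.146], TCP at [168.021, 497.407, 226.741] pointing down, gripper open.
Joint ranges: [-2.53, 2.53], [-0.77, 2.02], [0.04, 2.7], [-1, 4.14], [0.28, 2.66], [-3.11, 3.11]. Speed limits (rad/s): [2.57, 2.57, 3.14, 3.14, 3.14, 3.14].

INTERFACE

Orientations are given as [roll, pitch, yaw] about the fixed x, y, z axes, in that order (R = Rz(yaw) Ry(pitch) Rx(roll)).
In Python, from plant import bot gives the robot as it stands.
- The arm moves only by the shell command python3 -m pendant 'ROWS' [OPENING]. ROWS is JSON, a list of rows, each an object with "linear": the shift along the world's x, y, z in mm, a list of three; "twist": the turn about the world's z in degrees. In form: [{"linear": [x, y, z], "twist": twist}, ...]. A call has 1 to 20 rows; each row is the pose to reach, as a shift and turn from the pose commanded when the call began; what a row does not reach only later rows make up. A row lasts 1/8 s, in which the tool goes at most 62.5 mm and 10.7 degrees, less where a joint would pass 70% of its speed; a pose out of reach is approached as far as the arm can. A call with a gripper value outside its range is refused whole. OPENING is the closure in counts, from 0 (fully open) to 255 (shut), set as the call begins (- or left out, the last holds). The fingers move at their own pace and stop on an object; the grip force is fixed at half the most. Time passes only in rows, so rows that repeat a pose let the fingers close. It gives the time, the measured TCP pose, the force and the opening at its end, in the units of the state.
- bot.get_obs(): the state, without advancing time (a new reading comes with each control period).
- bot.capture(name): name is "scene" or "top" or "wrist"; returns a dict with "frame" (400x640x3 uint8, blue, green, red), "z_map" (400x640 float32, mm along the optical axis (not along the pixel's ray), 0 where there is no reading), "fx", "fy", "cx", "cy" (pixels), "k1" (the pictures are not rectified: a ray, as slopes to the right and down, at radius r is drawn at 1 + k1 r^2 times it, then the intrinsics apply), "rvec" (rotation vector, rad) and "tvec" (3), from world to camera coordinates, as OpenCV has them. Camera axes: x right, y down, z forward; pixel columns grow to the right and rows downward; lengths in mm; the calibration is good to about 2 mm. A picture is of the moment at which its call begins.
- bot.close_job(): hands the job in, once; it reports no verdict.
The state is a dict: "time": time; "joint_positions": joint angles; "dq": joint speeds; "tau": joint torques, N m; "tool_pos": TCP position; "tcp_rot": TCP orientation; "contact_force": force on the tool from outside, world axes, zero at the start; "moment": the same for the moment, N m; "grip_width": finger opening in mm.
Only numpy, scipy, OpenCV 4.12 (cv2) and the standard library are available. Lean on these libraries where they do the work, as an engineer would, in place of code of your own. Each camera call takes 0.05 s, during which the arm holds its last target. There are 200 camera calls.

## Working session

There is one attempt and no reset: what is moved stays moved. The work goes in short steps, Python scripts to look and compute and a shell command to move; the robot and the scene stay as the last step left them, time stands still between calls to the robot, and variables do not carry over. Pictures are saved under pics/ and viewed, about 8 in all and at most 12, crops included, and the job is handed in when it is done.

```bash
mkdir -p pics
cat > h.py <<'E'
import numpy as np,cv2
from plant import bot
def cap(n,save=None):
    c=bot.capture(n)
    if save: cv2.imwrite('pics/'+save,c['frame'])
    return c
def cloud(c):
    """world point of every pixel from z_map"""
    h,w=c['z_map'].shape
    u,v=np.meshgrid(np.arange(w),np.arange(h))
    K=np.array([[c['fx'],0,c['cx']],[0,c['fy'],c['cy']],[0,0,1.]])
    p=cv2.undistortPoints(np.stack([u,v],-1).reshape(-1,1,2).astype(float),K,np.array([c['k1'],0,0,0.])).reshape(h,w,2)
    z=c['z_map'][...,None]
    P=np.concatenate([p*z,z],-1)
    R=cv2.Rodrigues(np.array(c['rvec'],float))[0]
    W=(P-np.array(c['tvec']).ravel())@R
    W[c['z_map']==0]=np.nan
    return W
E
python3 - <<'E'
from h import *
for n in('scene','top'):
    c=cap(n,n+'0.png'); W=cloud(c); np.save(n+'0.npy',W)
    R=cv2.Rodrigues(np.array(c['rvec'],float))[0]; print(n,c['fx'],c['k1'],-R.T@np.ravel(c['tvec']),(c['z_map']>0).mean())
print(bot.get_obs())
E
python3 -c "
import cv2,numpy as np
"
```

```text
scene 476.0799003701676 -0.12955954935198702 [1202.50998995  437.39514358 1325.03284635] 0.99606640625
top 518.5399295595118 -0.10348242352975083 [ 231.9907188     9.26164395 1627.81299916] 0.99588671875
{'time': 0.1, 'joint_positions': array([ 1.09899049e+00,  3.42630625e-01,  1.52494148e+00,  3.38436094e-05,
        1.27541297e+00, -1.46000743e-01]), 'dq': array([-0.00251508, -0.00106816, -0.00102687, -0.00012148, -0.00061906,
       -0.00087215]), 'tau': array([ 2.34999818e-03, -4.32007349e+01, -2.44693458e+01,  7.21004116e-02,
        5.25158504e-02, -7.90474382e-05]), 'tool_pos': array([167.83454113, 497.05378965, 226.11912904]), 'tcp_rot': array([-3.14135806e+00,  1.37289801e-03,  1.24498152e+00]), 'contact_force': array([0.83845706, 0.07623252, 0.0247203 ]), 'moment': array([ 0.10044334, -0.00919302,  0.02606737]), 'grip_width': 91.6665475283642}
```

View pics/scene0.png

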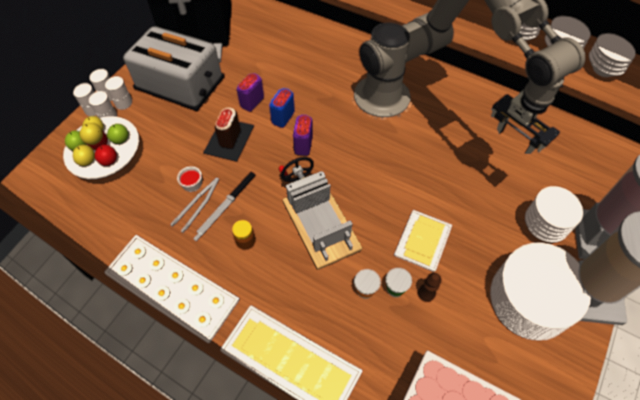

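View pics/top0.png

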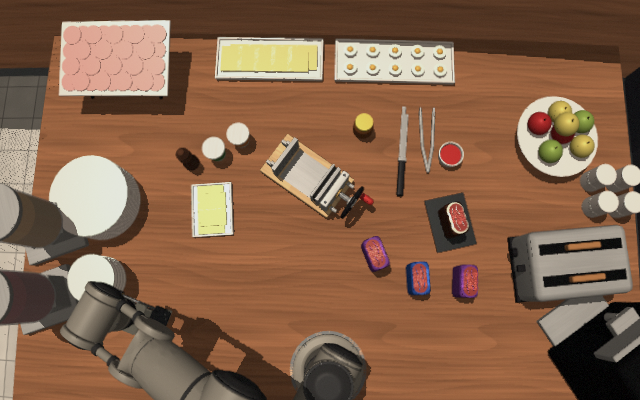

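The ham is at top (457,218), a brown block with a red cut face on a dark slate. The look-alikes at (376,254), (419,279) and (465,281) have blue or purple sides and no slate. The vice is at (316,178) with its wheel at (354,200). I'll confirm this in a crop and measure.

Run:
```python
from h import *
I=cv2.imread('pics/scene0.png');
a=cv2.resize(I[60:170,190:330],(800,600//1),interpolation=cv2.INTER_CUBIC)[:,:]
cv2.imwrite('pics/crop1.png',cv2.resize(I[75:275,190:370],None,fx=3,fy=3,interpolation=cv2.INTER_CUBIC))
W=np.load('top0.npy');T=cv2.imread('pics/top0.png')
for n,p in dict(ham=(457,218),slate=(435,235),wheel=(354,200),handle=(368,200),fj=(285,155),mj=(330,185),bed=(308,172),corner=(263,170)).items(): print(n,W[p[1],p[0]].round(0))
# ham top
Z=W[...,2]
def rect(m,name):
    P=W[m][:,:2]; P=P[~np.isnan(P).any(1)].astype(np.float32)
    print(name,len(P),P.mean(0).round(1),cv2.minAreaRect(P))
m=np.zeros(Z.shape,bool);m[190:245,430:480]=1
rect(m&(Z>108)&(Z<128),'hamtop')
rect(m&(Z>4)&(Z<14),'slate')
m[:]=0;m[125:225,255:380]=1
hsv=cv2.cvtColor(T,cv2.COLOR_BGR2HSV)
red=((hsv[...,0]<6)|(hsv[...,0]>172))&(hsv[...,1]>170)&(hsv[...,2]>60)
rect(m&red,'handle');print(np.nanmean(W[m&red],0),np.nanmax(W[m&red],0))
rect(m&(Z>10)&(Z<24),'base')
rect(m&(Z>110)&(Z<122),'jaws')
```

```text
ham [ 454. -370.  120.]
slate [ 415. -328.    6.]
wheel [496. -64. 147.]
handle [ 509. -110.   79.]
fj [635. 144. 114.]
mj [547.   6. 107.]
bed [602.  76.  36.]
corner [607. 219.  31.]
hamtop 567 [ 454.9 -369.3] ((455.787109375, -369.5700378417969), (97.21549987792969, 56.71063232421875), 17.307424545288086)
slate 1064 [ 466.7 -380.7] ((474.9371643066406, -392.4427185058594), (175.339111328125, 162.08859252929688), 0.6350867748260498)
handle 91 [ 513.3 -105.4] ((513.6443481445312, -106.14268493652344), (41.33753967285156, 20.616233825683594), 54.48994064331055)
[ 513.28620537 -105.41866658   77.3699497 ] [530.81423296 -86.12683402  87.33123645]
base 191 [609.9  59.2] ((606.2935791015625, 52.66230773925781), (311.69049072265625, 389.8455810546875), 2.5854604244232178)
jaws 817 [565.   36.5] ((568.8580932617188, 42.691253662109375), (265.96600341796875, 123.62834167480469), 56.40296173095703)
```

View pics/crop1.png

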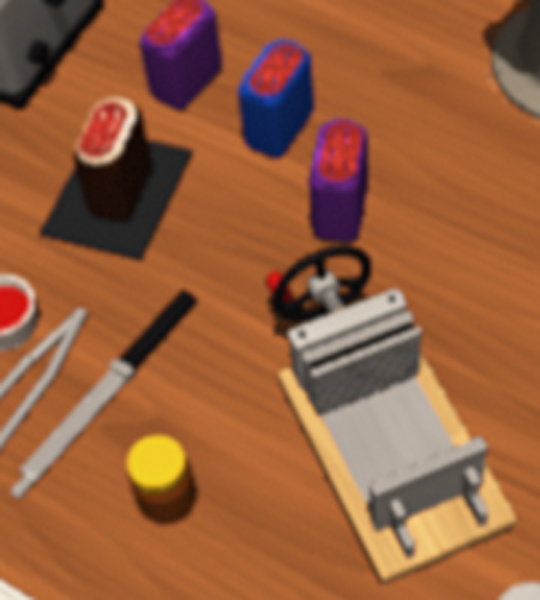

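The crop confirms it: the brown ham stands on the slate, and the blue and purple blocks are look-alikes. I'll fly over the vice first and look with the wrist camera.

```bash
python3 -m pendant '[{"linear":[35,-48,20],"twist":-10},{"linear":[70,-96,40],"twist":-20},{"linear":[105,-143,60],"twist":-30},{"linear":[140,-191,80],"twist":-40},{"linear":[176,-238,100],"twist":-50},{"linear":[211,-286,105],"twist":-60},{"linear":[246,-334,105],"twist":-70},{"linear":[282,-382,105],"twist":-80},{"linear":[317,-430,105],"twist":-90},{"linear":[352,-477,105],"twist":-100},{"linear":[352,-477,105],"twist":-105},{"linear":[352,-477,105],"twist":-105},{"linear":[352,-477,105],"twist":-105}]'
python3 - <<'E'
from h import *
c=cap('wrist','w1.png'); W=cloud(c); np.save('w1.npy',W)
R=cv2.Rodrigues(np.array(c['rvec'],float))[0]; print(c['fx'],-R.T@np.ravel(c['tvec']),R.round(2))
E
```

```text
time: 1.72
tool_pos: [519.7, 20.9, 331.7]
tcp_rot: [3.142, 0.0, -0.585]
contact_force: [0.2, 0.3, 0.2]
grip_width: 91.5
299.3346923947912 [565.5703736  88.8286299 490.5394692] [[ 0.83 -0.55  0.  ]
 [-0.53 -0.8   0.3 ]
 [-0.16 -0.25 -0.95]]
```

View pics/w1.png

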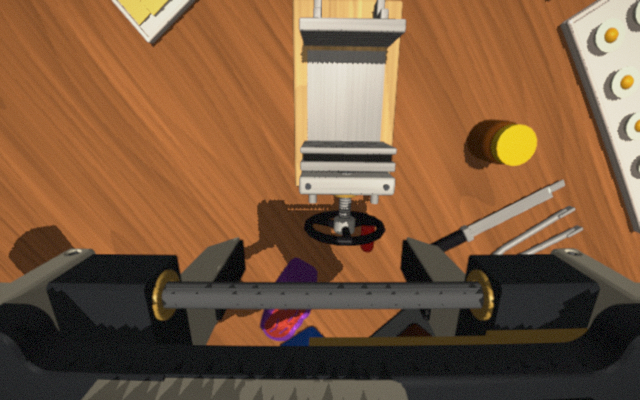

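The wrist view shows the fixed jaw at (350,32), the bed at (347,98), the moving jaw at (347,165), the wheel at (344,228) and the red handle at (367,235). I'll measure it from the depth map.

Run:
```python
from h import *
W=np.load('w1.npy');T=cv2.imread('pics/w1.png');Z=W[...,2]
m=np.zeros(Z.shape,bool);m[0:200,285:415]=1
def rect(mm,n):
    P=W[mm][:,:2].astype(np.float32);P=P[~np.isnan(P).any(1)];r=cv2.minAreaRect(P);print(n,len(P),np.round(r[0],1),np.round(r[1],1),round(r[2],2),np.nanmedian(Z[mm]).round(1));return r
f=m.copy();f[60:]=0; g=m.copy();g[:130]=0
rect(f&(Z>108),'fixed');rect(g&(Z>108),'moving')
b=m.copy();b[:62]=0;b[140:]=0;rect(b&(Z>25)&(Z<36),'bed')
# axis from bed edges, project along
hsv=cv2.cvtColor(T,cv2.COLOR_BGR2HSV)
red=((hsv[...,0]<6)|(hsv[...,0]>172))&(hsv[...,1]>170);r=np.zeros_like(m);r[215:260,350:385]=1
print('handle',np.nanmean(W[r&red],0),(r&red).sum())
w=np.zeros_like(m);w[200:250,300:390]=1
wm=w&(Z>60)&(hsv[...,2]<60); 
for a in (56,57,58):
    u=np.array([np.cos(np.radians(a)),np.sin(np.radians(a))]);v=np.array([-u[1],u[0]])
    for n,mm in(('fixed',f&(Z>108)),('mov',g&(Z>108)),('bed',b&(Z>25)&(Z<36)),('wheel',wm)):
        P=W[mm][:,:2];print(a,n,'u',np.nanpercentile(P@u,[1,99]).round(1),'v',np.nanpercentile(P@v,[1,50,99]).round(1))
# wheel hub and column profile along centre
print(np.nanpercentile(Z[wm],[1,99]))
u=np.array([np.cos(np.radians(57)),np.sin(np.radians(57))]);v=np.array([-u[1],u[0]])
for y in range(15,150,3)if 0 else list(range(36,60,2))+list(range(134,196,2)): print(y,(W[y,347,:2]@u).round(1),(W[y,347,:2]@v).round(1),Z[y,347].round(1))
```

```text
fixed 1581 [644.1 146.5] [ 14.6 119.8] 55.64 116.7
moving 4150 [549.    6.2] [ 67.4 123.5] 55.87 118.2
bed 7931 [598.6  80. ] [108.1 151.4] 56.64 31.0
handle [521.43569857 -96.81512406  83.96533614] 213
56 fixed u [474.8 488.3] v [-510.2 -451.4 -393.3]
56 mov u [284.5 345.6] v [-510.  -450.8 -392. ]
56 bed u [347.7 454.3] v [-524.5 -450.9 -378.1]
56 wheel u [227.3 246.7] v [-502.8 -449.  -396.8]
57 fixed u [466.3 480.6] v [-518.6 -459.8 -401.6]
57 mov u [276.8 338. ] v [-515.5 -456.4 -397.5]
57 bed u [339.6 446.5] v [-531.3 -457.9 -384.9]
57 wheel u [219.1 238.8] v [-506.8 -453.  -400.7]
58 fixed u [457.3 473.1] v [-526.7 -467.9 -409.7]
58 mov u [268.2 330.7] v [-520.9 -461.7 -402.6]
58 bed u [331.6 438.5] v [-538.3 -464.6 -391.8]
58 wheel u [210.6 230.9] v [-510.7 -456.9 -404.6]
[ 62.29047131 150.24970134]
36 467.1 -456.2 92.1
38 466.6 -456.9 83.9
40 466.5 -457.7 73.3
42 466.5 -458.6 61.4
44 466.8 -459.7 47.5
46 466.8 -460.8 34.4
48 464.5 -460.9 32.5
50 462.3 -461.1 30.4
52 459.7 -461.1 30.9
54 457.3 -461.2 29.7
56 454.5 -461.2 30.6
58 451.7 -461.1 32.4
134 346.6 -462.7 31.3
136 343.7 -462.7 31.8
138 340.7 -462.8 31.4
140 337.8 -462.8 31.5
142 337.7 -460.6 59.4
144 337.8 -458.5 85.9
146 337.8 -456.7 108.7
148 336.5 -456.0 118.4
150 334.1 -456.0 118.8
152 331.6 -456.0 118.9
154 328.4 -456.5 113.6
156 326.1 -456.4 115.3
158 323.4 -456.5 114.1
160 320.9 -456.5 114.2
162 319.0 -456.3 118.1
164 316.7 -456.2 119.1
166 314.1 -456.3 118.6
168 311.6 -456.3 119.0
170 308.9 -456.4 118.2
172 304.3 -457.3 108.3
174 299.7 -458.1 98.9
176 299.8 -457.0 112.0
178 298.3 -456.7 116.7
180 296.3 -456.5 119.4
182 293.5 -456.6 118.8
184 291.0 -456.6 119.2
186 287.9 -456.8 117.4
188 285.3 -456.9 117.4
190 282.9 -456.8 118.6
192 280.1 -456.9 118.2
194 277.7 -456.9 118.9
```

```bash
python3 -m pendant '[{"linear":[-10,-56,0],"twist":-6},{"linear":[-20,-112,0],"twist":-12},{"linear":[-30,-168,0],"twist":-18},{"linear":[-40,-224,-10],"twist":-24},{"linear":[-50,-280,-30],"twist":-30},{"linear":[-60,-335,-50],"twist":-36},{"linear":[-64,-390,-62],"twist":-39},{"linear":[-64,-390,-62],"twist":-39},{"linear":[-64,-390,-62],"twist":-39}]'
python3 - <<'E'
from h import *
c=cap('wrist','w2.png'); W=cloud(c); Z=W[...,2]
o=bot.get_obs();print(o['tool_pos'],np.degrees(o['tcp_rot'][2]),o['contact_force'])
near=np.hypot(W[...,0]-456,W[...,1]+370)<90
m=near&(Z>108)&(Z<130)
n,l,s,ce=cv2.connectedComponentsWithStats(m.astype(np.uint8));k=1+s[1:,4].argmax();m=l==k
P=W[m].astype(np.float32);print(len(P),s[k],cv2.minAreaRect(P[:,:2]),np.median(P[:,2]))
def pca(P):
    d=P-P.mean(0);w,v=np.linalg.eigh(d.T@d);return np.degrees(np.arctan2(v[1,-1],v[0,-1]))
print('mean',P.mean(0),'pca',pca(P[:,:2]))
E
```

```text
time: 2.9
tool_pos: [456.3, -368.7, 270.0]
tcp_rot: [-3.141, 0.0, -1.267]
contact_force: [0.2, -0.3, 0.1]
grip_width: 91.9
[ 456.5400328  -368.30787646  270.36802719] -72.53868384553985 [-0.42760256 -0.02317066  0.36957524]Traceback (most recent call last):
  File "<stdin>", line 7, in <module>
cv2.error: OpenCV(4.12.0) /io/opencv/modules/imgproc/src/convhull.cpp:143: error: (-215:Assertion failed) total >= 0 && (depth == CV_32F || depth == CV_32S) in function 'convexHull'
```

View pics/w2.png

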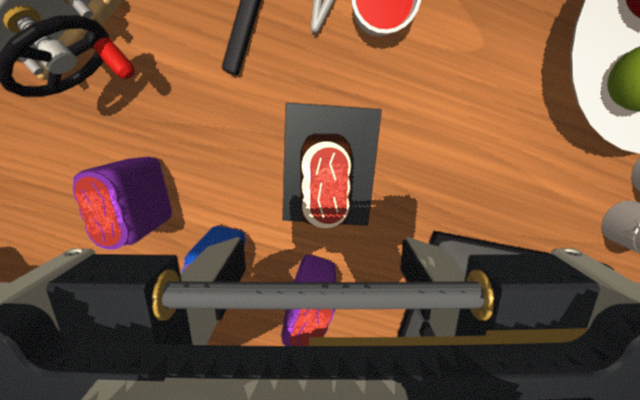

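The ham is at (326,185), almost aligned with the tool, and the handle is at (113,57). A bug stopped the measurement (non-contiguous array), so I'm redoing it.

Run:
```python
from h import *
c=cap('wrist'); W=cloud(c); Z=W[...,2]
hsv=cv2.cvtColor(c['frame'],cv2.COLOR_BGR2HSV)
near=np.zeros(Z.shape,bool);near[110:240,285:375]=1
m=near&(Z>105)&(Z<135)
P=np.ascontiguousarray(W[m],dtype=np.float32);P2=np.ascontiguousarray(P[:,:2])
print(len(P),cv2.minAreaRect(P2),np.median(P[:,2]))
d=P2-P2.mean(0);w,v=np.linalg.eigh(d.T@d);print('mean',P2.mean(0),'pca',np.degrees(np.arctan2(v[1,-1],v[0,-1])))
red=((hsv[...,0]<6)|(hsv[...,0]>172))&(hsv[...,1]>170)&(hsv[...,2]>80);r=np.zeros_like(red);r[30:85,85:140]=1
H=W[r&red];H=H[~np.isnan(H).any(1)]
u=np.array([.5592,.8290]);v=np.array([-.8290,.5592])
S=np.c_[H[:,:2]@u,H[:,:2]@v+451.2,H[:,2]];print(len(S),np.percentile(S,[2,25,50,75,98],axis=0).round(1))
bl=np.zeros_like(red);bl[15:100,0:130]=1;k=bl&(hsv[...,2]<60)&(Z>30);B=W[k];print('wheel',np.nanpercentile(np.c_[B[:,:2]@u,B[:,:2]@v+451.2,B[:,2]],[2,50,98],axis=0).round(1))
W1=np.load('w1.npy')
for x in(330,347,370):print('fixed',(W1[36:46:2,x,:2]@u).round(1),'mov',(W1[142:148:2,x,:2]@u).round(1))
```

```text
4191 ((461.3560791015625, -370.77569580078125), (95.11266326904297, 56.00172424316406), 17.210824966430664) 118.1331
mean [ 464.45468 -369.44196] pca -163.33841
818 [[180.6 -48.3  66.5]
 [189.6 -45.1  74.9]
 [200.6 -40.9  77.6]
 [211.7 -36.   79.1]
 [222.5 -28.8  80.9]]
wheel [[224.4 -55.   45.6]
 [227.3  -5.8 113.1]
 [276.7  48.2 149.8]]
fixed [474.8 475.  474.6 474.7 475.2] mov [345.6 345.5 345.8]
fixed [475.  474.5 474.4 474.5 474.8] mov [345.7 345.7 345.7]
fixed [475.3 474.7 474.6 474.9 474.7] mov [345.6 345.5 345.7]
```

```bash
python3 -m pendant '[{"linear":[2,0,-50],"twist":0},{"linear":[2,0,-100],"twist":0},{"linear":[2,0,-140],"twist":0},{"linear":[2,0,-175],"twist":0},{"linear":[2,0,-200],"twist":0},{"linear":[2,0,-200],"twist":0}]' && python3 -m pendant '[{"linear":[0,0,0],"twist":0},{"linear":[0,0,0],"twist":0},{"linear":[0,0,0],"twist":0},{"linear":[0,0,0],"twist":0},{"linear":[0,0,0],"twist":0},{"linear":[0,0,0],"twist":0},{"linear":[0,0,0],"twist":0}]' 255
```

```text
time: 3.75
tool_pos: [457.9, -367.6, 68.8]
tcp_rot: [3.14, 0.003, -1.266]
contact_force: [-0.1, -0.5, -0.0]
grip_width: 91.8
time: 4.62
tool_pos: [458.5, -370.5, 70.5]
tcp_rot: [-3.141, -0.002, -1.268]
contact_force: [1.7, -4.2, 5.4]
grip_width: 56.0
```

```bash
python3 -m pendant '[{"linear":[0,0,25],"twist":0},{"linear":[0,0,70],"twist":0},{"linear":[0,0,120],"twist":0},{"linear":[0,0,160],"twist":0},{"linear":[10,30,175],"twist":2},{"linear":[25,75,175],"twist":6},{"linear":[41,125,175],"twist":10},{"linear":[57,175,175],"twist":14},{"linear":[73,225,175],"twist":18},{"linear":[89,275,175],"twist":22},{"linear":[105,325,175],"twist":26},{"linear":[121,375,175],"twist":30.5},{"linear":[137,425,175],"twist":35},{"linear":[148,455,175],"twist":38.7},{"linear":[150.7,465.2,175],"twist":38.7},{"linear":[150.7,465.2,175],"twist":38.7},{"linear":[150.7,465.2,175],"twist":38.7}]'
python3 - <<'E'
from h import *
c=cap('wrist','w3.png');np.save('w3.npy',cloud(c));t=cap('top','t3.png');np.save('t3.npy',cloud(t))
E
```

```text
time: 6.75
tool_pos: [608.0, 94.5, 243.9]
tcp_rot: [3.14, 0.002, -0.594]
contact_force: [-1.1, -0.7, -7.5]
grip_width: 55.9
```

View pics/w3.png

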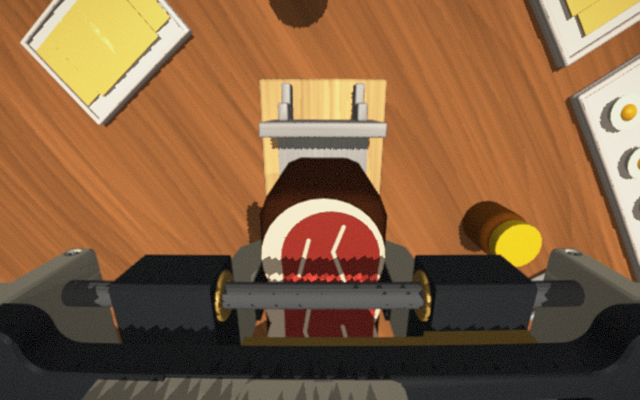

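The ham is held upright, with its cut face at (322,240) below the fixed jaw's top edge at (322,130). I'll measure its far end against the jaw in this one view.

Run:
```python
from h import *
W=np.load('w3.npy');Z=W[...,2];u=np.array([.5592,.8290]);v=np.array([-.8290,.5592])
U=W[...,:2]@u;V=W[...,:2]@v+451.2
m=np.zeros(Z.shape,bool);m[155:275,255:390]=1
h=m&(Z>170)&(Z<300);t=h&(Z>280)
print('ham side u max',np.nanpercentile(U[h&(Z<275)],[50,90,98]).round(1),'top u max',np.nanpercentile(U[t],[90,99]),'ham v',np.nanpercentile(V[h],[1,50,99]).round(1),'Ztop',np.nanmedian(Z[t]))
for x in (310,322,335): print([(U[y,x].round(1),Z[y,x].round(0)) for y in range(158,215,6)])
f=np.zeros_like(m);f[115:140,255:390]=1;f&=Z>108
print('fixed u',np.nanpercentile(U[f],[1,50,99]).round(1),'v',np.nanpercentile(V[f],[1,50,99]).round(1),np.nanmedian(Z[f]))
for x in (300,322,345): print([(U[y,x].round(1),Z[y,x].round(0)) for y in range(126,160,3)])
T=np.load('t3.npy')
print(bot.get_obs()['tool_pos'])
```

```text
ham side u max [468.2 468.5 468.6] top u max [465.48973259 467.64539682] ham v [-31.3  -1.1  30.4] Ztop 291.5767931284731
[(np.float64(468.6), np.float64(200.0)), (np.float64(468.2), np.float64(221.0)), (np.float64(468.3), np.float64(240.0)), (np.float64(468.5), np.float64(256.0)), (np.float64(468.6), np.float64(270.0)), (np.float64(468.1), np.float64(279.0)), (np.float64(466.6), np.float64(283.0)), (np.float64(466.4), np.float64(291.0)), (np.float64(464.5), np.float64(292.0)), (np.float64(461.7), np.float64(291.0))]
[(np.float64(468.4), np.float64(199.0)), (np.float64(468.4), np.float64(222.0)), (np.float64(468.2), np.float64(240.0)), (np.float64(468.2), np.float64(255.0)), (np.float64(468.4), np.float64(269.0)), (np.float64(468.3), np.float64(279.0)), (np.float64(466.3), np.float64(282.0)), (np.float64(466.8), np.float64(292.0)), (np.float64(464.3), np.float64(292.0)), (np.float64(462.0), np.float64(292.0))]
[(np.float64(468.3), np.float64(199.0)), (np.float64(468.2), np.float64(221.0)), (np.float64(468.3), np.float64(240.0)), (np.float64(468.3), np.float64(256.0)), (np.float64(468
[... 1056 characters left out ...]
4(455.6), np.float64(32.0)), (np.float64(451.7), np.float64(31.0)), (np.float64(448.1), np.float64(31.0)), (np.float64(444.1), np.float64(30.0)), (np.float64(468.4), np.float64(203.0))]
[(np.float64(485.2), np.float64(117.0)), (np.float64(482.6), np.float64(118.0)), (np.float64(479.7), np.float64(116.0)), (np.float64(477.1), np.float64(118.0)), (np.float64(466.4), np.float64(32.0)), (np.float64(462.7), np.float64(31.0)), (np.float64(459.0), np.float64(30.0)), (np.float64(455.4), np.float64(31.0)), (np.float64(451.6), np.float64(30.0)), (np.float64(448.0), np.float64(31.0)), (np.float64(444.4), np.float64(31.0)), (np.float64(468.3), np.float64(203.0))]
[608.36911035  94.38729349 244.56643116]
```

```bash
python3 -m pendant '[{"linear":[0,0,-40],"twist":0},{"linear":[0,0,-80],"twist":0},{"linear":[0,0,-115],"twist":0},{"linear":[0,0,-140],"twist":0},{"linear":[0,0,-149],"twist":0},{"linear":[0,0,-151],"twist":0},{"linear":[0,0,-151],"twist":0}]'; python3 -m pendant '[{"linear":[0,0,-1],"twist":0},{"linear":[0,0,-1.5],"twist":0},{"linear":[0,0,-1.5],"twist":0}]'
```

```text
time: 7.72
tool_pos: [609.5, 95.4, 95.0]
tcp_rot: [-3.14, -0.002, -0.593]
contact_force: [0.9, 0.1, -6.6]
grip_width: 56.1
time: 8.1
tool_pos: [608.8, 95.7, 92.5]
tcp_rot: [-3.141, -0.0, -0.593]
contact_force: [-0.3, -0.1, -6.0]
grip_width: 55.9
```

```bash
python3 -m pendant '[{"linear":[0,0,-0.5],"twist":0},{"linear":[0,0,-1],"twist":0},{"linear":[0,0,-1],"twist":0}]'; python3 -m pendant '[{"linear":[0,0,-0.5],"twist":0},{"linear":[0,0,-1],"twist":0},{"linear":[0,0,-1],"twist":0}]'
```

```text
time: 8.48
tool_pos: [608.9, 95.8, 92.4]
tcp_rot: [-3.141, -0.001, -0.593]
contact_force: [-2.6, 1.4, 6.4]
grip_width: 55.4
time: 8.85
tool_pos: [609.0, 95.8, 92.4]
tcp_rot: [-3.14, -0.001, -0.593]
contact_force: [-4.2, 0.8, 13.0]
grip_width: 56.0
```

Fz rose to 13 N, so the ham is on the bed. Releasing and rising.

```bash
python3 -m pendant '[{"linear":[0,0,1.5],"twist":0},{"linear":[0,0,1.5],"twist":0},{"linear":[0,0,1.5],"twist":0},{"linear":[0,0,1.5],"twist":0},{"linear":[0,0,1.5],"twist":0},{"linear":[0,0,1.5],"twist":0},{"linear":[0,0,20],"twist":0},{"linear":[0,0,60],"twist":0},{"linear":[-10,-20,110],"twist":0},{"linear":[-30,-50,150],"twist":0},{"linear":[-55,-90,170],"twist":0},{"linear":[-80,-126,170],"twist":0},{"linear":[-80,-126,170],"twist":0},{"linear":[-80,-126,170],"twist":0}]' 0
cat > m.py <<'E'
from h import *
u=np.array([.5592,.8290]);v=np.array([-.8290,.5592])
def handle(c,W,box=None):
    hsv=cv2.cvtColor(c['frame'],cv2.COLOR_BGR2HSV);U=W[...,:2]@u;V=W[...,:2]@v+451.2;Z=W[...,2]
    red=((hsv[...,0]<6)|(hsv[...,0]>172))&(hsv[...,1]>150)&(hsv[...,2]>60)&(U>170)&(U<290)&(abs(V)<65)&(Z>25)&(Z<155)
    S=np.c_[U[red],V[red],Z[red]];print('handle',len(S));print(np.nanpercentile(S,[2,50,98],axis=0).round(1))
    return S
E
python3 - <<'E'
from m import *
c=cap('wrist','w4.png');W=cloud(c);np.save('w4.npy',W)
handle(c,W)
U=W[...,:2]@u;V=W[...,:2]@v+451.2;Z=W[...,2]
t=(Z>134)&(Z<146)&(U>350)&(U<480)&(abs(V)<45);print('ham top',np.nanpercentile(np.c_[U[t],V[t],Z[t]],[1,50,99],axis=0).round(1))
P=np.ascontiguousarray(W[t][:,:2],dtype=np.float32);print(cv2.minAreaRect(P))
for n,k in(('mov',(Z>112)&(Z<122)&(U>310)&(U<352)&(abs(V)<58)),('fix',(Z>112)&(Z<122)&(U>470)&(U<500)&(abs(V)<65))):print(n,np.nanpercentile(U[k],[1,99]).round(1),np.nanpercentile(V[k],[1,99]).round(1))
o=bot.get_obs();print(o['tool_pos'],o['tcp_rot'],o['contact_force'])
E
```

```text
time: 10.6
tool_pos: [529.0, -30.2, 260.3]
tcp_rot: [-3.141, -0.0, -0.593]
contact_force: [0.4, 0.7, 1.0]
grip_width: 91.8
handle 302
[[183.8 -47.2  71.1]
 [198.4 -36.8  78. ]
 [228.5 -27.7 141.1]]
ham top [[375.7 -26.  134.8]
 [408.9  -1.2 140.3]
 [438.8  23.7 142.2]]
((602.9680786132812, 85.12532043457031), (67.53938293457031, 51.55638885498047), 55.09383773803711)
mov [315.7 345.6] [-56.2  56.2]
fix nan nan
[529.1421727 -29.7794793 260.1410559] [-3.14119285e+00 -1.92781932e-05 -5.92425065e-01] [-0.01597165  0.19911614  0.21137639]
  return np.nanmean(a, axis, out=out, keepdims=keepdims)
```

View pics/w4.png

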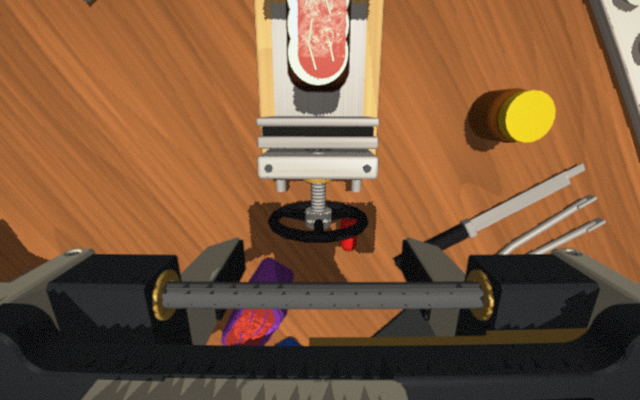

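The ham stands upright and centred at (320,40) on the bed, with the handle at (348,235). I can only grip with the hand vertical, so I need the clearance between the purple look-alike at (265,290) and the winding circle.

Run:
```python
from m import *
W=np.load('top0.npy');U=W[...,:2]@u;V=W[...,:2]@v+451.2;Z=W[...,2]
for n,(x0,y0,x1,y1) in dict(purple=(355,230,395,278),blue=(400,255,435,300),knife=(395,150,410,200)).items():
    k=np.zeros(Z.shape,bool);k[y0:y1,x0:x1]=1;k&=Z>(60 if n!='knife' else 8)
    P=np.ascontiguousarray(W[k][:,:2],dtype=np.float32);b=cv2.boxPoints(cv2.minAreaRect(P))
    print(n,np.nanpercentile(Z[k],[50,98]).round(0),'corners uv',np.c_[b@u,b@v+451.2].round(0).tolist())
W=np.load('w4.npy');U=W[...,:2]@u;V=W[...,:2]@v+451.2;Z=W[...,2]
k=np.zeros(Z.shape,bool);k[195:250,260:375]=1;k&=(Z>100)&(Z<152)&(U<245)&(U>200);print('wheel',np.nanpercentile(np.c_[U[k],V[k],Z[k]],[1,5,50,95,99],axis=0).round(1))
W=np.load('w4.npy');print(bot.get_obs()['joint_positions'].round(2))
```

```text
purple [109. 116.] corners uv [[59.0, 138.0], [28.0, 91.0], [109.0, 38.0], [140.0, 85.0]]
blue [109. 117.] corners uv [[-69.0, 129.0], [-114.0, 93.0], [-54.0, 19.0], [-9.0, 55.0]]
knife [16. 26.] corners uv [[127.0, -99.0], [92.0, -124.0], [186.0, -255.0], [221.0, -229.0]]
wheel [[226.  -53.  100.5]
 [227.6 -46.3 102.7]
 [234.9  -0.3 136.1]
 [241.   46.1 149.3]
 [243.4  52.9 150.3]]
[-0.2   0.33  1.45  0.    1.36  0.39]
```

```bash
python3 -m pendant '[{"linear":[-9,-45,0],"twist":0},{"linear":[-18.5,-90,-20],"twist":0},{"linear":[-18.5,-90,-60],"twist":0},{"linear":[-18.5,-90,-100],"twist":0},{"linear":[-18.5,-90,-110],"twist":0}]'
python3 - <<'E'
from m import *
c=cap('wrist','w5.png');W=cloud(c)
S=handle(c,W)
o=bot.get_obs();p=o['tool_pos'];print(p,p[:2]@u,p[:2]@v+451.2)
U=W[...,:2]@u;V=W[...,:2]@v+451.2;Z=W[...,2]
k=(Z>90)&(Z<152)&(U<250)&(U>215)&(abs(V)<60);print('wheel',np.nanpercentile(np.c_[U[k],V[k],Z[k]],[1,5,50,95,99],axis=0).round(1))
E
```

```text
time: 11.28
tool_pos: [509.4, -119.2, 147.7]
tcp_rot: [3.141, 0.005, -0.592]
contact_force: [0.3, -0.2, 0.3]
grip_width: 91.7
handle 871
[[182.8 -47.4  72.8]
 [199.4 -38.6  78.3]
 [225.8 -28.1 125.8]]
[ 509.72471726 -119.2765863   147.99362688] 186.15777185077638 -38.06125766481091
wheel [[226.  -53.4  92.2]
 [227.3 -46.9  98. ]
 [234.2  -3.9 138.9]
 [243.4  43.  149.6]
 [248.6  48.7 150.3]]
```

View pics/w5.png

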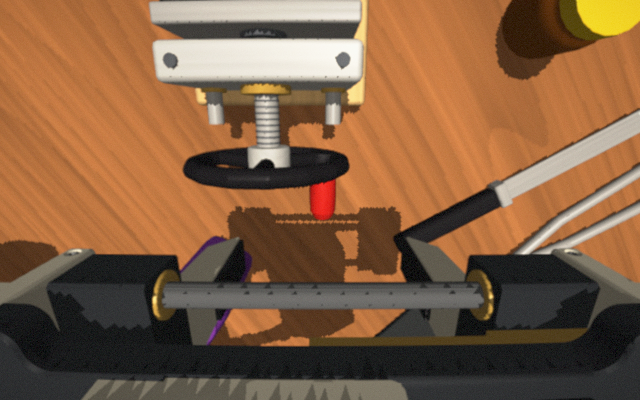

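The handle at (322,200) lies centrally between the fingers, and its v matches the tool's. Descending and gripping.

```bash
python3 -m pendant '[{"linear":[0,0,-40],"twist":0},{"linear":[0,0,-75],"twist":0},{"linear":[0,0,-99],"twist":0},{"linear":[0,0,-99],"twist":0},{"linear":[0,0,-99],"twist":0}]';  python3 -m pendant '[{"linear":[0,0,0],"twist":0},{"linear":[0,0,0],"twist":0},{"linear":[0,0,0],"twist":0},{"linear":[0,0,0],"twist":0},{"linear":[0,0,0],"twist":0},{"linear":[0,0,0],"twist":0},{"linear":[0,0,0],"twist":0},{"linear":[0,0,0],"twist":0},{"linear":[0,0,0],"twist":0}]' 255
```

```text
time: 11.95
tool_pos: [511.7, -120.6, 52.9]
tcp_rot: [-3.141, -0.003, -0.592]
contact_force: [-0.6, 0.2, 0.5]
grip_width: 91.6
time: 13.08
tool_pos: [508.6, -119.4, 50.8]
tcp_rot: [3.141, 0.004, -0.593]
contact_force: [-5.7, 2.7, 1.8]
grip_width: 20.5
```

```bash
cat > circ.py <<'E'
import sys,numpy as np
a,b,s=map(float,sys.argv[1:4])
f=lambda t:np.array([16*t/360*.5592+45*np.sin(np.radians(t))*.829,16*t/360*.829-45*np.sin(np.radians(t))*.5592,45*np.cos(np.radians(t))])
for t in np.arange(a+s,b+.1,s):print(t,(f(t)-f(a)).round(1).tolist())
E
python3 circ.py 120 480 20
```

```text
140.0 [-7.8, 6.4, -12.0]
160.0 [-18.6, 14.7, -19.8]
180.0 [-30.8, 24.0, -22.5]
200.0 [-43.1, 33.3, -19.8]
220.0 [-53.8, 41.7, -12.0]
240.0 [-61.6, 48.0, -0.0]
260.0 [-65.6, 51.7, 14.7]
280.0 [-65.1, 52.5, 30.3]
300.0 [-60.1, 50.2, 45.0]
320.0 [-51.3, 45.3, 57.0]
340.0 [-39.6, 38.5, 64.8]
360.0 [-26.3, 30.6, 67.5]
380.0 [-13.1, 22.8, 64.8]
400.0 [-1.4, 15.9, 57.0]
420.0 [7.5, 11.1, 45.0]
440.0 [12.4, 8.8, 30.3]
460.0 [12.9, 9.5, 14.7]
480.0 [8.9, 13.3, 0.0]
```

Do the first 80° and check the forces.

```bash
python3 -m pendant '[{"linear":[-7.8,6.4,-12],"twist":0},{"linear":[-18.6,14.7,-19.8],"twist":0},{"linear":[-30.8,24,-22.5],"twist":0},{"linear":[-43.1,33.3,-19.8],"twist":0},{"linear":[-43.1,33.3,-19.8],"twist":0}]'; python3 circ.py 200 480 20
```

```text
time: 13.7
tool_pos: [466.8, -86.9, 31.8]
tcp_rot: [3.142, 0.0, -0.593]
contact_force: [-1.3, 0.7, 4.2]
grip_width: 20.4
220.0 [-10.7, 8.3, 7.8]
240.0 [-18.6, 14.7, 19.8]
260.0 [-22.5, 18.4, 34.5]
280.0 [-22.0, 19.1, 50.1]
300.0 [-17.1, 16.9, 64.8]
320.0 [-8.2, 12.0, 76.8]
340.0 [3.5, 5.2, 84.6]
360.0 [16.7, -2.7, 87.3]
380.0 [30.0, -10.6, 84.6]
400.0 [41.7, -17.4, 76.8]
420.0 [50.5, -22.3, 64.8]
440.0 [55.5, -24.5, 50.1]
460.0 [56.0, -23.8, 34.5]
480.0 [52.0, -20.1, 19.8]
```

```bash
python3 -m pendant '[{"linear":[-10.7,8.3,7.8],"twist":0},{"linear":[-18.6,14.7,19.8],"twist":0},{"linear":[-22.5,18.4,34.5],"twist":0},{"linear":[-22,19.1,50.1],"twist":0},{"linear":[-17.1,16.9,64.8],"twist":0},{"linear":[-8.2,12,76.8],"twist":0},{"linear":[3.5,5.2,84.6],"twist":0},{"linear":[16.7,-2.7,87.3],"twist":0},{"linear":[30,-10.6,84.6],"twist":0},{"linear":[30,-10.6,84.6],"twist":0}]'; python3 circ.py 380 660 20
python3 - <<'E'
from m import *
o=bot.get_obs();F=o['contact_force'];print('u,v,z force',F[:2]@u,F[:2]@v,F[2])
c=cap('top');W=cloud(c);U=W[...,:2]@u;V=W[...,:2]@v+451.2;Z=W[...,2]
k=(Z>100)&(Z<125)&(U>300)&(U<375)&(abs(V)<55);print('mov jaw u',np.nanpercentile(U[k],[2,50,98]).round(1))
E
```

```text
time: 14.95
tool_pos: [496.8, -97.5, 116.6]
tcp_rot: [3.141, 0.001, -0.593]
contact_force: [-0.3, -1.2, -3.0]
grip_width: 20.8
400.0 [11.7, -6.8, -7.8]
420.0 [20.5, -11.7, -19.8]
440.0 [25.5, -14.0, -34.5]
460.0 [26.0, -13.2, -50.1]
480.0 [22.0, -9.5, -64.8]
500.0 [14.2, -3.1, -76.8]
520.0 [3.5, 5.2, -84.6]
540.0 [-8.8, 14.5, -87.3]
560.0 [-21.0, 23.8, -84.6]
580.0 [-31.8, 32.2, -76.8]
600.0 [-39.6, 38.5, -64.8]
620.0 [-43.5, 42.2, -50.1]
640.0 [-43.0, 43.0, -34.5]
660.0 [-38.1, 40.7, -19.8]
u,v,z force -1.1920343089425345 -0.42508079944646204 -2.980234198922815
mov jaw u [301.  335.8 371.1]
```

```bash
python3 -m pendant '[{"linear":[11.7,-6.8,-7.8],"twist":0},{"linear":[20.5,-11.7,-19.8],"twist":0},{"linear":[25.5,-14,-34.5],"twist":0},{"linear":[26,-13.2,-50.1],"twist":0},{"linear":[22,-9.5,-64.8],"twist":0},{"linear":[14.2,-3.1,-76.8],"twist":0},{"linear":[3.5,5.2,-84.6],"twist":0},{"linear":[-8.8,14.5,-87.3],"twist":0},{"linear":[-21,23.8,-84.6],"twist":0},{"linear":[-31.8,32.2,-76.8],"twist":0},{"linear":[-39.6,38.5,-64.8],"twist":0},{"linear":[-43.5,42.2,-50.1],"twist":0},{"linear":[-43,43,-34.5],"twist":0},{"linear":[-38.1,40.7,-19.8],"twist":0},{"linear":[-38.1,40.7,-19.8],"twist":0}]'; python3 circ.py 660 860 10
cat > tan.py <<'E'
from m import *
import sys
t=np.radians(float(sys.argv[1]));o=bot.get_obs();F=o['contact_force'];fv,fz=F[:2]@u,F[2]
fv=F[:2]@v
T=np.array([-np.cos(t),-np.sin(t)]);N=np.array([-np.sin(t),np.cos(t)])
print('resisting tangential',-(T@[fv,fz]).round(2),'radial',(N@[fv,fz]).round(2),'u',(F[:2]@u).round(2),'t',o['time'])
p=o['tool_pos'];print('tool u,v,z',(p[:2]@u).round(1),(p[:2]@v+451.2).round(1),(p[2]+19).round(1),'angle',np.degrees(np.arctan2(-(p[:2]@v+451.2),p[2]+19-92)).round(1)%360)
E
python3 tan.py 660
```

```text
time: 16.88
tool_pos: [459.1, -56.8, 98.3]
tcp_rot: [-3.141, -0.002, -0.592]
contact_force: [-3.9, 1.6, 10.3]
grip_width: 20.4
670.0 [4.0, -2.1, 6.4]
680.0 [8.8, -4.9, 12.0]
690.0 [14.4, -8.1, 16.5]
700.0 [20.5, -11.7, 19.8]
710.0 [27.1, -15.6, 21.8]
720.0 [33.8, -19.6, 22.5]
730.0 [40.5, -23.6, 21.8]
740.0 [47.1, -27.5, 19.8]
750.0 [53.2, -31.1, 16.5]
760.0 [58.8, -34.3, 12.0]
770.0 [63.6, -37.0, 6.4]
780.0 [67.6, -39.2, 0.0]
790.0 [70.6, -40.6, -7.1]
800.0 [72.5, -41.4, -14.7]
810.0 [73.3, -41.4, -22.5]
820.0 [73.0, -40.7, -30.3]
830.0 [71.6, -39.2, -37.9]
840.0 [69.1, -37.0, -45.0]
850.0 [65.6, -34.1, -51.4]
860.0 [61.3, -30.6, -57.0]
resisting tangential -6.82 radial 8.77 u -0.84 t 16.875
tool u,v,z 209.6 38.8 117.3 angle 303.1
```

```bash
python3 -m pendant '[{"linear":[4,-2.1,6.4],"twist":0},{"linear":[8.8,-4.9,12],"twist":0},{"linear":[14.4,-8.1,16.5],"twist":0},{"linear":[20.5,-11.7,19.8],"twist":0}]'; python3 tan.py 700;  python3 -m pendant '[{"linear":[6.6,-3.9,2],"twist":0},{"linear":[13.3,-7.9,2.7],"twist":0},{"linear":[20,-11.9,2],"twist":0},{"linear":[26.6,-15.8,0],"twist":0}]'; python3 tan.py 740; python3 circ.py 740 780 10; python3 circ.py 780 860 10
```

```text
time: 17.38
tool_pos: [478.0, -67.7, 116.4]
tcp_rot: [3.141, 0.004, -0.592]
contact_force: [-7.6, 3.5, 2.7]
grip_width: 20.2
resisting tangential 6.85 radial 5.38 u -1.32 t 17.375
tool u,v,z 211.2 17.1 135.4 angle 338.5
time: 17.88
tool_pos: [505.6, -84.2, 116.6]
tcp_rot: [3.141, 0.001, -0.593]
contact_force: [-4.2, 3.4, -0.6]
grip_width: 20.2
resisting tangential 4.83 radial -2.41 u 0.44 t 17.875
tool u,v,z 213.0 -15.0 135.6 angle 19.0
750.0 [6.1, -3.6, -3.3]
760.0 [11.7, -6.8, -7.8]
770.0 [16.6, -9.6, -13.4]
780.0 [20.5, -11.7, -19.8]
790.0 [3.0, -1.5, -7.1]
800.0 [4.9, -2.3, -14.7]
810.0 [5.7, -2.3, -22.5]
820.0 [5.4, -1.5, -30.3]
830.0 [4.0, -0.0, -37.9]
840.0 [1.5, 2.2, -45.0]
850.0 [-2.0, 5.1, -51.4]
860.0 [-6.3, 8.6, -57.0]
```

```bash
python3 -m pendant '[{"linear":[6.1,-3.6,-3.3],"twist":0},{"linear":[11.7,-6.8,-7.8],"twist":0}]' >/dev/null; python3 tan.py 760;  python3 -m pendant '[{"linear":[4.9,-2.8,-5.6],"twist":0},{"linear":[8.8,-4.9,-12],"twist":0}]'>/dev/null; python3 tan.py 780; python3 -m pendant '[{"linear":[3,-1.5,-7.1],"twist":0}]'>/dev/null; python3 tan.py 790
```

```text
resisting tangential 5.84 radial -2.84 u -1.34 t 18.125
tool u,v,z 213.8 -28.4 127.6 angle 38.6
resisting tangential 4.86 radial -4.99 u -0.69 t 18.375
tool u,v,z 214.7 -38.3 115.5 angle 58.5
resisting tangential 5.76 radial -5.6 u -0.74 t 18.5
tool u,v,z 215.1 -41.6 108.4 angle 68.4
```

```bash
python3 -m pendant '[{"linear":[1.9,-0.8,-7.6],"twist":0}]' >/dev/null; python3 tan.py 800;  python3 -m pendant '[{"linear":[0.8,0,-7.8],"twist":0}]'>/dev/null; python3 tan.py 810; python3 -m pendant '[{"linear":[-0.3,0.8,-7.8],"twist":0}]'>/dev/null; python3 tan.py 820
```

```text
resisting tangential 5.08 radial -7.11 u -0.36 t 18.625
tool u,v,z 215.5 -43.5 100.9 angle 78.4
resisting tangential 6.79 radial -7.78 u -0.77 t 18.75
tool u,v,z 216.0 -44.2 93.2 angle 88.5
resisting tangential 6.48 radial -8.64 u -1.96 t 18.875
tool u,v,z 216.5 -43.5 85.5 angle 98.5
```

```bash
python3 -m pendant '[{"linear":[-1.4,1.5,-7.6],"twist":0}]' >/dev/null; python3 tan.py 830;  python3 -m pendant '[{"linear":[-2.5,2.2,-7.1],"twist":0}]'>/dev/null; python3 tan.py 840
```

```text
resisting tangential 6.31 radial -10.58 u -1.0 t 19.0
tool u,v,z 216.9 -41.6 78.0 angle 108.6
resisting tangential 5.22 radial -13.48 u -0.51 t 19.125
tool u,v,z 217.3 -38.5 71.2 angle 118.4
```

```bash
python3 -m pendant '[{"linear":[-4.4,3.5,-5.4],"twist":0}]' >/dev/null; python3 tan.py 850;  python3 -m pendant '[{"linear":[-4.3,3.5,-5.6],"twist":0}]'>/dev/null; python3 tan.py 860; python3 circ.py 860 920 10
python3 - <<'E'
from m import *
for n in('scene','top'):
    c=cap(n,n+'6.png');W=cloud(c);U=W[...,:2]@u;V=W[...,:2]@v+451.2;Z=W[...,2]
    t=(Z>130)&(U>365)&(U<490)&(abs(V)<45)
    print(n,'ham top',np.nanpercentile(np.c_[U[t],V[t],Z[t]],[1,50,99],axis=0).round(1)) if t.any() else 0
    k=(Z>105)&(Z<124)&(U>345)&(U<395)&(abs(V)>32)&(abs(V)<58);print('mov',np.nanpercentile(U[k],[2,98]).round(1)) if k.any() else 0
    k=(Z>105)&(Z<124)&(U>462)&(U<500)&(abs(V)>32)&(abs(V)<58);print('fix',np.nanpercentile(U[k],[2,98]).round(1)) if k.any() else 0
I=cv2.imread('pics/scene6.png');cv2.imwrite('pics/c6.png',cv2.resize(I[140:270,240:380],None,fx=4,fy=4,interpolation=cv2.INTER_CUBIC))
E
```

```text
resisting tangential 5.29 radial -3.25 u -5.2 t 19.25
tool u,v,z 217.7 -34.9 66.2 angle 126.5
resisting tangential 5.24 radial -3.72 u -4.75 t 19.375
tool u,v,z 218.2 -30.3 60.9 angle 135.8
870.0 [-5.1, 4.0, -4.5]
880.0 [-10.7, 8.3, -7.8]
890.0 [-16.8, 12.9, -9.8]
900.0 [-23.0, 17.6, -10.5]
910.0 [-29.2, 22.4, -9.8]
920.0 [-35.2, 27.0, -7.8]
scene ham top [[ 3.804e+02 -2.550e+01  1.305e+02]
 [ 4.296e+02 -4.000e-01  1.400e+02]
 [ 4.719e+02  2.740e+01  1.455e+02]]
mov [348.2 378.2]
fix [474.4 489.1]
top ham top [[376.6 -23.7 130.6]
 [421.8   3.1 139.3]
 [468.6  28.9 147. ]]
mov [345.8 374.6]
fix [472.  485.7]
```

View pics/c6.png

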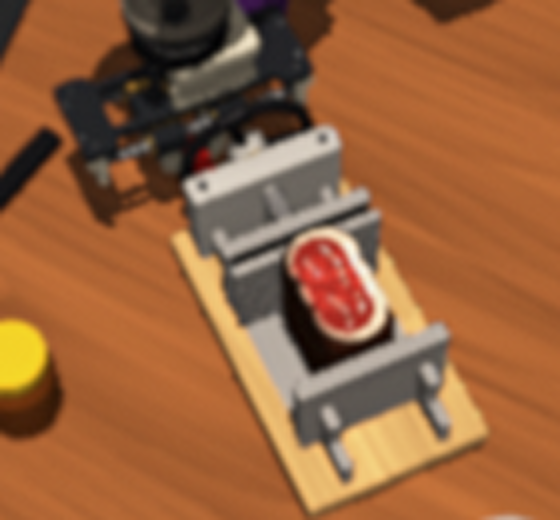

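The ham stands centred between the jaws at (335,290) in the crop, with the jaw just about touching it. The wheel hasn't stiffened yet, so I'll carry on slowly.

```bash
python3 -m pendant '[{"linear":[-5.1,4,-4.5],"twist":0}]' >/dev/null; python3 tan.py 870;  python3 -m pendant '[{"linear":[-5.6,4.3,-3.3],"twist":0}]'>/dev/null; python3 tan.py 880
```

```text
resisting tangential 7.11 radial -2.62 u -5.84 t 19.6
tool u,v,z 218.6 -24.5 56.3 angle 145.5
resisting tangential 8.56 radial 0.85 u -6.4 t 19.725
tool u,v,z 219.0 -18.2 52.8 angle 155.1
```

```bash
python3 -m pendant '[{"linear":[-6.1,4.6,-2],"twist":0}]' >/dev/null; python3 tan.py 890;  python3 -m pendant '[{"linear":[-6.2,4.7,-0.7],"twist":0}]'>/dev/null; python3 tan.py 900
```

```text
resisting tangential 10.86 radial 8.05 u -6.6 t 19.85
tool u,v,z 219.4 -11.2 50.5 angle 164.9
resisting tangential 12.97 radial 11.71 u -5.86 t 19.975
tool u,v,z 219.8 -3.3 49.3 angle 175.5
```

The resisting force has risen from about 5.3 N to about 12 N over 0.7 rad, which is a firm squeeze. I'll stop here, let go, back off along −u and rise.

```bash
python3 -m pendant '[{"linear":[0,0,0],"twist":0},{"linear":[0,0,0],"twist":0},{"linear":[0,0,0],"twist":0},{"linear":[0,0,0],"twist":0},{"linear":[0,0,0],"twist":0},{"linear":[0,0,0],"twist":0},{"linear":[0,0,0],"twist":0},{"linear":[-5.6,-8.3,0],"twist":0},{"linear":[-11.2,-16.6,0],"twist":0},{"linear":[-11.2,-16.6,40],"twist":0},{"linear":[-11.2,-16.6,90],"twist":0},{"linear":[-11.2,-16.6,140],"twist":0},{"linear":[-11.2,-16.6,190],"twist":0},{"linear":[-11.2,-16.6,230],"twist":0},{"linear":[-11.2,-16.6,230],"twist":0},{"linear":[-11.2,-16.6,230],"twist":0}]' 0
python3 - <<'E'
from m import *
c=cap('wrist','w7.png');W=cloud(c);U=W[...,:2]@u;V=W[...,:2]@v+451.2;Z=W[...,2]
S=handle(c,W)
t=(Z>132)&(Z<146)&(U>372)&(U<485)&(abs(V)<45);print('ham top',np.nanpercentile(np.c_[U[t],V[t],Z[t]],[1,50,99],axis=0).round(1))
k=(Z>110)&(Z<124)&(U>345)&(U<395)&(abs(V)>32)&(abs(V)<58);print('mov',np.nanpercentile(U[k],[2,98]).round(1))
k=(Z>105)&(Z<124)&(U>462)&(U<500)&(abs(V)>32)&(abs(V)<58);print('fix',np.nanpercentile(U[k],[2,98]).round(1)) if k.any() else 0
cap('top','t7.png');a=cv2.imread('pics/w7.png');b=cv2.imread('pics/t7.png')[95:320,155:485]
b=cv2.resize(b,(440,300));a=cv2.resize(a,(440,275));cv2.imwrite('pics/c7.png',np.vstack([a,b]))
E
```

```text
time: 21.98
tool_pos: [484.5, -86.2, 258.9]
tcp_rot: [3.141, 0.001, -0.593]
contact_force: [-0.0, 0.4, -0.3]
grip_width: 91.9
handle 497
[[217.  -13.5  49.6]
 [235.7  -3.6  56.9]
 [252.1   6.1  59.4]]
ham top [nan nan nan]
mov [349.8 373.8]
  return np.nanmean(a, axis, out=out, keepdims=keepdims)
```

View pics/c7.png

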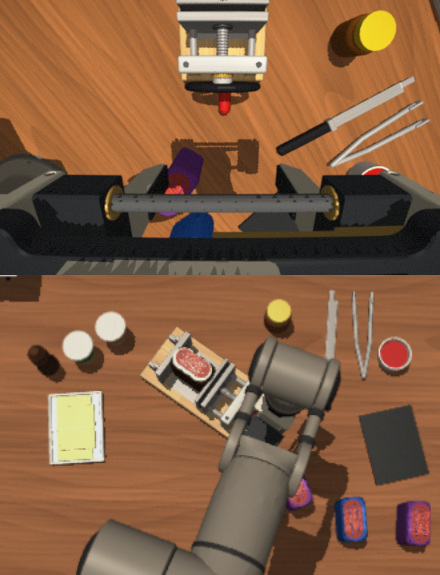

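Everything is released: the handle is at the bottom, (224,103) in the upper half, and the ham is between the jaws at (192,363) in the lower half. One last numeric check of the ham's attitude and the neighbouring items, then I'll hand in.

Run:
```python
from m import *
c=cap('top');W=cloud(c);U=W[...,:2]@u;V=W[...,:2]@v+451.2;Z=W[...,2]
k=(Z>132)&(Z<148)&(U>374)&(U<480)&(abs(V)<45)
P=np.ascontiguousarray(np.c_[U[k],V[k]],dtype=np.float32);print('ham uv',cv2.minAreaRect(P),np.median(Z[k]))
k=(Z>108)&(Z<124)&(U>345)&(U<390)&(abs(V)>32)&(abs(V)<58);print('mov',np.nanpercentile(U[k],98))
k=(Z>108)&(Z<124)&(U>462)&(U<500)&(abs(V)<58);print('fix',np.nanpercentile(U[k],2))
a=cv2.imread('pics/top0.png').astype(int);d=abs(a-c['frame']).max(2)
for n,(x,y) in dict(knife=(403,150),tongs=(427,140),kiwi=(214,148),peach=(238,134),mill=(187,159),jar=(364,125),ramekin=(451,155),blue=(419,279),purple2=(465,281),purple1=(376,254)).items():print(n,np.median(d[y-14:y+14,x-14:x+14]),end=' ')
o=bot.get_obs();print(o['time'],o['contact_force'])
```

```text
ham uv ((423.754150390625, 2.527914047241211), (94.64864349365234, 55.070587158203125), 1.458458662033081) 139.62348384116822
mov 374.6602063461804
fix 471.7317355743529
knife 2.0 tongs 2.0 kiwi 2.0 peach 2.0 mill 2.0 jar 2.0 ramekin 2.0 blue 2.0 purple2 2.0 purple1 57.5 22.125 [ 0.6136024  -0.04429368  0.76622291]
```

```bash
python3 -c "
from plant import bot
print(bot.close_job())"
```

```text
the job is handed in; nothing more can be done
None
```

The ham is standing upright on the vice bed, lengthways between the jaws and centred, and it is clamped. I handed the job in at about 22 s of the 70 s.

**Placing:** I gripped the ham across its 56 mm width, set it down gently on the bed and let go.

**Winding:** I wound the handle clockwise from about 120° to about 895°. Resistance at the handle stayed near 5.3 N until about 860°, then rose steadily to about 11–13 N. By the 60 N per mm of the jaw's buffer, that is a squeeze of roughly 95–120 N. I stopped there, let go, backed off and rose clear.

**Last checks:**
- **Ham:** it is upright, with its top at 139.6 mm, about 1.5° off the vice axis and filling the gap between the jaws (about 97 mm measured, 95 mm by the wheel angle).
- **Gripper:** it is open and the contact force is near zero.
- **Other items:** the knife, tongs, cups, mill, jar, ramekin and two of the look-alikes show no change in the top picture.

**Not settled:**
- **Ham position:** the final top view puts the ham 2.5 mm off-centre across the jaws. The wrist camera put it within about 1 mm before release, and that camera and the top one disagreed by a few mm throughout.
- **Purple look-alike nearest the wheel:** it was partly hidden by the arm, so its pixel check didn't count. The part I could see was where it started, and I felt no unexplained contact.
- **Hand angle:** the interface can't tilt the hand, so I gripped the outer end of the handle with the hand vertical, about 3 mm clear of the wheel by calculation. Late in the winding the hand felt 5–7 N along the spindle, which may have been light contact or drag.

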